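Clear the baking board and uncap the flour shaker

ROBOT

A 7-joint arm with a two-finger parallel gripper is mounted at the origin on a cart in front of the work surface, level with it; the furniture and walls round the work are solid. World frame = base frame: x ahead of the robot, y to its left, z up, the work surface at z = 0. Lengths are in m, angles in rad, forces in N, time in s.
With the tool pointing down it reaches from about 0.425 to 1.025 m from the base axis. Payload 3.6 kg.
Tool frame: the origin (TCP) lies at the very end of the fingers, on their centre line; the grasp point (between the pads) lies 19 mm behind it; z points along the fingers, y is the line along which they close (so a half turn about z gives the same grasp; the last joint's range is limited). The gripper opens to 85 mm and grips with 20 to 120 N. Pads are 22 mm wide; open, the fingers measure 114 mm over their backs; the gripper's body (76 mm by 85 mm) begins 54 mm behind the grasp point. The pads swing forward as they close: fully open they stand 13 mm farther back than shut.
Start: joints at [-1.28, 0.591, 0.048, 1.609, -0.033, 0.943, -0.034], TCP at [0.272, 0.672, 0.231] pointing down, gripper open.
Joint ranges: [-2.69, 2.69], [-0.47, 2.24], [-1.27, 1.36], [0.19, 2.51], [-1.53, 4.68], [0.08, 2.07], [-3.09, 3.09]. Speed limits (rad/s): [2.57, 2.57, 3.14, 3.14, 3.14, 3.14, 3.14].

INTERFACE

Orientations are given as a unit quaternion [x, y, z, w].
In Python, from station import status, viewer, order gives the robot as it stands.
- The arm moves only by the shell command python3 -m jog 'ROWS' [FORCE]. ROWS is JSON, a list of rows, each an object with "rot": the turn, a rotation vector about the tool's x, y, z scaled (see below), a list of three; "delta_pos": the shift along the tool's x, y, z scaled (see below), a list of three; "fingers": the finger opening in mm, from 0 to 85.4. In form: [{"rot": [rx, ry, rz], "delta_pos": [dx, dy, dz], "fingers": fingers}, ...]. A call has 1 to 10 rows; each row is the pose to reach, as a shift and turn from the pose commanded when the call began, along the tool's axes at that moment, turning the shorter way round; what a row does not reach only later rows make up. The controller multiplies each number of a shift by 0.15 m and each number of a turn by pi rad. A row lasts 1/10 s, in which the tool goes at most 50 mm and 8.59 degrees, less where a joint would pass 70% of its speed; a pose out of reach is approached as far as the arm can. A call with a number of a shift or a turn outside -1 to 1 is refused whole. A call with a gripper value outside its range is refused whole. The fingers move at their own pace and stop on an object; FORCE is the grip in N (left out, the last holds). Time passes only in rows, so rows that repeat a pose let the fingers close. It gives the time, the measured TCP pose, the force, the opening and the grip force at its end, in the units of the state.
- status.read_state(): the state, without advancing time (a new reading comes with each control period).
- viewer.snapshot(name): name is "scene" or "side" or "wrist"; returns the picture (384x512x3 uint8, blue, green, red); there is no depth.
- viewer.camera_params(name): a dict with "intrinsics" (3x3 intrinsics, pixels), "world_to_cam" (4x4, takes a point from world to camera coordinates); the wrist camera has in their place "tool_from_camera" (4x4, takes a point from camera to tool coordinates, whose origin is the TCP and whose axes are the flange's). Camera axes: x right, y down, z forward; pixel columns grow to the right and rows downward; lengths in m; the calibration is good to about 2 mm. A picture is of the moment at which its call begins: read the wrist's pose just before it. camera_params takes no time and is no camera call.
- order.job_done(): hands the job in; it is judged then, once.
The state is a dict: "time_s": time; "joints": joint angles; "joint_velocities": joint speeds; "effort": joint torques, N m; "tcp_pos": TCP position; "tcp_rot": TCP orientation; "wrist_force": force on the tool from outside, world axes, zero at the start; "wrist_torque": the same for the moment, N m; "width": finger opening in m; "finger_force": force on a finger pad.
Only numpy, scipy, OpenCV 4.12 (cv2) and the standard library are available. Lean on these libraries where they do the work, as an engineer would, in place of code of your own. Each camera call takes 0.05 s, during which the arm holds its last target. There are 200 camera calls.

TASK

Get the baking board ready for flouring. First take the wooden scraper block and with it push all four broken biscuit pieces off the left end of the board into the catch tray, keeping your fingers off them, then stand the scraper back on the worktop beside the board. Next pick up the shaker's top, the sifter lid with the dust cap sitting on it, by the sifter lid's ribbed collar, lower the two together gently onto the open flour shaker until fully seated and let go; then lift off the dust cap alone, leaving the sifter lid seated and undisturbed, and finish still holding the cap level and motionless in the air about 10 cm above its seat, without disturbing the mug, the pepper mill or the egg cup.

Things in the scene. Friction and masses are not known exactly. Their poses are not given: they have to be found in the camera images.
- board: Flat wooden baking board, 184 mm along its x by 180 mm along its y, fixed to the worktop, top face 18 mm above the worktop. Origin: centre of its footprint, at worktop height (z = 0); x points away from the robot and y to the robot's left at yaw 0. A steel catch tray is clipped to its +y (left) end.
- tray (a point): Catch tray: shallow open steel tray at the board's left end, inside 172 mm along x and 80 mm along y (board axes); floor 14 mm below the board's top, begins at the board's end face; rims 28 mm above the worktop. The point: centre of the inner floor, 134 mm along the board's +y from its origin; axes as the board's.
- scraper: Dark wood scraper block standing on its foot, 0.22 kg: 140 mm long (its x), foot 34 mm thick (its y) plus a 2 mm steel strip on the lower +y face (19 mm from the origin), 61 mm tall. Grip across the 22 mm finger groove, 20 to 43 mm above the foot; the rounded head above is 28 mm thick. Origin: centre of the foot's underside. Starts on the worktop right of the board.
- shaker: Flour shaker: open upright round aluminium can, 88 mm tall, 72 mm across, with a narrower neck of 66 mm diameter over its top 18 mm and a slightly chamfered rim (63 mm). Loose, 0.32 kg. Origin: centre of the underside, z up.
- shaker_rim (a point): Centre of the shaker's mouth, level with the rim, 88 mm above the shaker's origin.
- sifter_lid: Inner lid, steel, 0.14 kg: skirt 77 mm across, 19 mm tall (inside 71 mm, 16 mm deep), slips over the shaker's neck with 2.5 mm play all round; above it a ribbed grip collar, 54 mm diameter, 19 to 47 mm above the origin; then a dome 37 mm across, 13 mm tall, inside the cap. Origin: centre of the skirt's lower edge; fully seated, 72 mm above the shaker's origin.
- cap: Dust cap (outer lid): plain white upturned cup, 47 mm diameter, 32 mm tall, 0.045 kg, standing loosely over the dome on the flat top of the sifter lid's collar (2.5 mm of play). Origin: centre of its lower rim, z up; nested, 47 mm above the sifter lid's origin. It must rise 13 mm to come clear of the dome.
- biscuit1: Broken piece of biscuit with dark specks, about 25 x 22 mm and 9 mm thick, 10 g, lying on the board. Origin: centre of its underside.
- biscuit2: Broken piece of biscuit with dark specks, about 25 x 22 mm and 9 mm thick, 10 g, lying on the board. Origin: centre of its underside.
- biscuit3: Broken piece of biscuit with dark specks, about 25 x 22 mm and 9 mm thick, 10 g, lying on the board. Origin: centre of its underside.
- biscuit4: Broken piece of biscuit with dark specks, about 25 x 22 mm and 9 mm thick, 10 g, lying on the board. Origin: centre of its underside.
- mug: Two-tone mug, 78 mm across, 92 mm tall, behind the work. Bystander. Origin: centre of its underside.
- pepper_mill: Wooden pepper mill, 58 mm across, 170 mm tall, behind the work, where the wall cabinets begin (their front about 0.57 m ahead of the base, underside about 0.41 m above the worktop: keep the wrist clear of them). Bystander. Origin: centre of its underside.
- egg_cup: White egg cup, 49 mm across, 50 mm tall, behind the work. Bystander. Origin: centre of its underside.
Mind the look-alikes: they are no part of the job. Of the things shaped like the cap, the white one is meant.

How it is judged:
On the way, in this order (a step that is already met when the one before it is completed fails the run):
1. with the scraper in the gripper, all four biscuit pieces are in the catch tray (x of biscuit1 in the frame of tray between -0.085 and 0.085 m and y of biscuit1 in the frame of tray between -0.041 and 0.041 m and z of biscuit1 in the frame of tray between -0.004 and 0.018 m and x of biscuit2 in the frame of tray between -0.085 and 0.085 m and y of biscuit2 in the frame of tray between -0.041 and 0.041 m and z of biscuit2 in the frame of tray between -0.004 and 0.018 m and x of biscuit3 in the frame of tray between -0.085 and 0.085 m and y of biscuit3 in the frame of tray between -0.041 and 0.041 m and z of biscuit3 in the frame of tray between -0.004 and 0.018 m and x of biscuit4 in the frame of tray between -0.085 and 0.085 m and y of biscuit4 in the frame of tray between -0.041 and 0.041 m and z of biscuit4 in the frame of tray between -0.004 and 0.018 m and contact force between the fingers and scraper above 0.5 N), for 0.1 s.
2. the scraper stands released on the worktop beside the board (x of biscuit1 in the frame of tray between -0.085 and 0.085 m and y of biscuit1 in the frame of tray between -0.041 and 0.041 m and z of biscuit1 in the frame of tray between -0.004 and 0.018 m and x of biscuit2 in the frame of tray between -0.085 and 0.085 m and y of biscuit2 in the frame of tray between -0.041 and 0.041 m and z of biscuit2 in the frame of tray between -0.004 and 0.018 m and x of biscuit3 in the frame of tray between -0.085 and 0.085 m and y of biscuit3 in the frame of tray between -0.041 and 0.041 m and z of biscuit3 in the frame of tray between -0.004 and 0.018 m and x of biscuit4 in the frame of tray between -0.085 and 0.085 m and y of biscuit4 in the frame of tray between -0.041 and 0.041 m and z of biscuit4 in the frame of tray between -0.004 and 0.018 m and height (world z) of scraper between -0.01 and 0.008 m and angle between scraper's own z axis and vertical below 0.1 rad and horizontal distance between scraper and tray above 0.1 m and contact force between the fingers and scraper below 0.1 N and linear speed of scraper below 0.03 m/s), for 0.2 s.
3. sifter lid and dust cap together are fully seated on the shaker and let go (horizontal distance between sifter_lid and shaker_rim below 0.0045 m and z of sifter_lid in the frame of shaker between 0.068 and 0.0755 m and angle between the z axis of sifter_lid and the z axis of shaker, either way round below 0.06 rad and angle between each of shaker, sifter_lid's own z axis and vertical below 0.1 rad and height (world z) of shaker between -0.01 and 0.01 m and horizontal distance between cap and sifter_lid below 0.005 m and z of cap in the frame of sifter_lid between 0.044 and 0.051 m and angle between the z axis of cap and the z axis of sifter_lid, either way round below 0.1 rad and contact force between the fingers and sifter_lid below 0.1 N and contact force between the fingers and cap below 0.1 N and linear speed of sifter_lid below 0.03 m/s), for 0.2 s.
4. the dust cap alone is lifted clear of the seated sifter lid (horizontal distance between sifter_lid and shaker_rim below 0.0045 m and z of sifter_lid in the frame of shaker between 0.068 and 0.0755 m and angle between the z axis of sifter_lid and the z axis of shaker, either way round below 0.06 rad and angle between each of shaker, sifter_lid's own z axis and vertical below 0.1 rad and height (world z) of shaker between -0.01 and 0.01 m and z of cap in the frame of sifter_lid above 0.065 m and contact force between the fingers and cap above 0.5 N), for 0.1 s.
At the end, for the whole second after the job is handed in: Cap held level (0.3 rad) and still, 60 mm or more above its seat, touching only the gripper; sifter lid fully seated (4.5 mm centring, 4 mm depth, square) on the upright shaker; all four biscuit pieces in the tray; scraper standing on the worktop, off board and tray (x of biscuit1 in the frame of tray between -0.085 and 0.085 m and y of biscuit1 in the frame of tray between -0.041 and 0.041 m and z of biscuit1 in the frame of tray between -0.004 and 0.018 m and x of biscuit2 in the frame of tray between -0.085 and 0.085 m and y of biscuit2 in the frame of tray between -0.041 and 0.041 m and z of biscuit2 in the frame of tray between -0.004 and 0.018 m and x of biscuit3 in the frame of tray between -0.085 and 0.085 m and y of biscuit3 in the frame of tray between -0.041 and 0.041 m and z of biscuit3 in the frame of tray between -0.004 and 0.018 m and x of biscuit4 in the frame of tray between -0.085 and 0.085 m and y of biscuit4 in the frame of tray between -0.041 and 0.041 m and z of biscuit4 in the frame of tray between -0.004 and 0.018 m and height (world z) of scraper between -0.01 and 0.008 m and angle between each of scraper, shaker, sifter_lid's own z axis and vertical below 0.1 rad and horizontal distance between scraper and tray above 0.1 m and horizontal distance between sifter_lid and shaker_rim below 0.0045 m and z of sifter_lid in the frame of shaker between 0.068 and 0.0755 m and angle between the z axis of sifter_lid and the z axis of shaker, either way round below 0.06 rad and height (world z) of shaker between -0.01 and 0.01 m and z of cap in the frame of sifter_lid above 0.107 m and contact force between the fingers and cap above 0.5 N and contact force between each of cap, the fingers and sifter_lid below 0.05 N and contact force between cap and shaker below 0.05 N and angle between cap's own z axis and vertical below 0.3 rad and linear speed of each of cap, sifter_lid, shaker, scraper below 0.03 m/s); the arm keeps its last pose, push and grip.
It fails at once if the fingers touch a biscuit piece (contact force between the fingers and biscuit1 above 0.3 N or contact force between the fingers and biscuit2 above 0.3 N or contact force between the fingers and biscuit3 above 0.3 N or contact force between the fingers and biscuit4 above 0.3 N).
It fails at once if the dust cap comes off the sifter lid while that is not seated on the shaker (z of cap in the frame of sifter_lid above 0.057 m and not (horizontal distance between sifter_lid and shaker_rim below 0.0045 m and z of sifter_lid in the frame of shaker between 0.068 and 0.0755 m and angle between the z axis of sifter_lid and the z axis of shaker, either way round below 0.06 rad and angle between each of shaker, sifter_lid's own z axis and vertical below 0.1 rad and height (world z) of shaker between -0.01 and 0.01 m)).
It fails at once if the lid is pressed or dropped onto the shaker with more than 30 N (contact force between sifter_lid and shaker above 30 N).
It fails at once if the shaker is tipped (angle between shaker's own z axis and vertical above 0.35 rad).
It fails at once if a bystander (mug, pepper mill, egg cup) is moved by more than 20 mm (distance of any of mug, pepper_mill, egg_cup from where it was at the start of the episode above 0.02 m).
It also fails if it takes over 67 s, if anything falls off the work surface, if the arm or the gripper's body presses on something with over 40 N, if the wrist force passes 120 N, or if a joint passes its speed limit or range.

## Working session

There is one attempt and no reset: what is moved stays moved. The work goes in short steps, Python scripts to look and compute and a shell command to move; the robot and the scene stay as the last step left them, time stands still between calls to the robot, and variables do not carry over. Pictures are saved under pics/ and viewed, at most 10 in all, crops included, and the job is handed in when it is done.

```bash
ls; mkdir -p pics; python3 - <<'E'
from station import status, viewer
import cv2,numpy as np
s=status.read_state(); print({k:np.round(v,3).tolist() for k,v in s.items()})
for n in ("scene","side"):
    im=viewer.snapshot(n); cv2.imwrite(f"pics/{n}0.png",im)
    p=viewer.camera_params(n); print(n,{k:np.round(v,3).tolist() for k,v in p.items()})
print(viewer.camera_params("wrist"))
E
```

```text
pics
{'time_s': 0.0, 'joints': [-1.279, 0.592, 0.048, 1.61, -0.033, 0.943, -0.034], 'joint_velocities': [-0.0, -0.0, -0.001, -0.001, -0.0, 0.001, -0.001], 'effort': [-0.0, -54.868, 1.547, -19.812, 0.009, 0.009, -0.0], 'tcp_pos': [0.272, 0.671, 0.23], 'tcp_rot': [0.191, 0.982, -0.001, -0.0], 'wrist_force': [0.538, 0.855, 0.061], 'wrist_torque': [-0.016, -0.036, 0.056], 'finger_force': 0.0, 'width': 0.085}
scene {'intrinsics': [[448.423, 0.0, 253.553], [0.0, 448.423, 194.446], [0.0, 0.0, 1.0]], 'world_to_cam': [[0.906, -0.423, 0.002, -0.561], [-0.288, -0.621, -0.729, 0.113], [0.31, 0.66, -0.684, 1.273], [0.0, 0.0, 0.0, 1.0]]}
side {'intrinsics': [[376.227, 0.0, 261.539], [0.0, 376.227, 195.044], [0.0, 0.0, 1.0]], 'world_to_cam': [[-1.0, 0.026, -0.011, 0.539], [0.022, 0.43, -0.903, 0.152], [-0.019, -0.903, -0.43, 0.932], [0.0, 0.0, 0.0, 1.0]]}
{'intrinsics': array([[285.91018982,   0.        , 253.5174117 ],
       [  0.        , 285.91018982, 196.09763453],
       [  0.        ,   0.        ,   1.        ]]), 'tool_from_camera': array([[-5.32088681e-04, -9.54092725e-01, -2.99510917e-01,
         7.71105766e-02],
       [ 9.99999392e-01, -7.96975126e-04,  7.62242038e-04,
        -2.24560087e-04],
       [-9.65952334e-04, -2.99510330e-01,  9.54092569e-01,
        -1.43466107e-01],
       [ 0.00000000e+00,  0.00000000e+00,  0.00000000e+00,
         1.00000000e+00]])}
```

View pics/scene0.png

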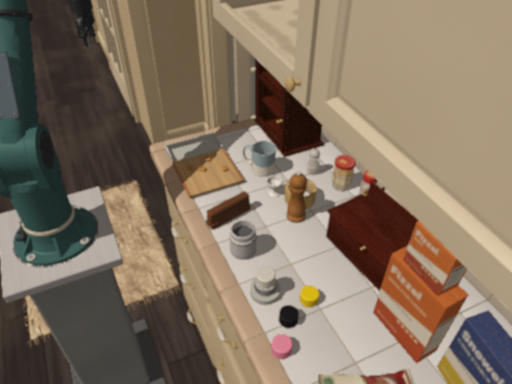

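View pics/side0.png

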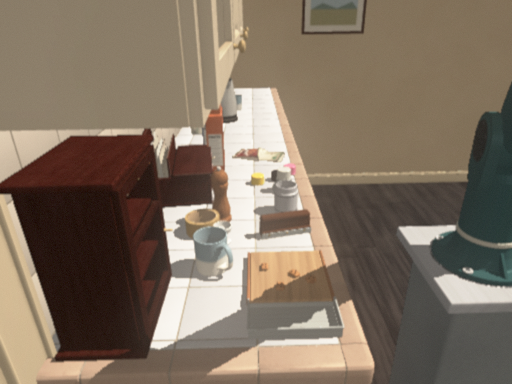

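The scene view shows the board at about (210,172), with the tray at its upper left. The scraper is at (228,210), the open shaker at (243,238), and the sifter lid with the white cap at (265,283). The look-alike caps are yellow (310,296), black (289,316) and pink (282,346); the white one on the steel lid is the one meant. The side view shows the board at (288,278), the tray at (292,318) and the mug at (210,248).

```bash
cat > h.py <<'E'
import numpy as np,cv2
from station import status,viewer
from scipy.spatial.transform import Rotation as R
def cam(n,s=None):
    p=viewer.camera_params(n)
    if n=="wrist":
        s=s or status.read_state(); T=np.eye(4); T[:3,:3]=R.from_quat(s["tcp_rot"]).as_matrix(); T[:3,3]=s["tcp_pos"]
        T=T@p["tool_from_camera"]
    else: T=np.linalg.inv(p["world_to_cam"])
    return p["intrinsics"],T
def shot(n,name):
    s=status.read_state(); im=viewer.snapshot(n); cv2.imwrite(f"pics/{name}.png",im)
    K,T=cam(n,s); np.savez(f"pics/{name}.npz",K=K,T=T); return im
def load(name):
    d=np.load(f"pics/{name}.npz"); return cv2.imread(f"pics/{name}.png"),(d["K"],d["T"])
def ray(c,px,z):
    K,T=c; d=T[:3,:3]@np.linalg.solve(K,[*px,1.]); o=T[:3,3]; return o+d*(z-o[2])/d[2]
def proj(c,P):
    K,T=c; q=T[:3,:3].T@(np.asarray(P,float)-T[:3,3]); q=K@q; return q[:2]/q[2]
def delta(P,yaw=None):
    "shift in tool axes /0.15 to bring TCP to P from measured pose"
    s=status.read_state(); M=R.from_quat(s["tcp_rot"]).as_matrix(); return np.round(M.T@(np.asarray(P)-s["tcp_pos"])/.15,3)
E
python3 - <<'E'
from h import *
for n,pts in {"scene":[((175,168),.018),((188,194),.018),((243,178),.018),((220,150),.018),((208,222),0),((250,204),0),((243,225),.088),((265,298),0),((265,272),.126),((295,220),0),((275,190),0),((262,170),0),((310,298),.02),((289,318),.02)],
 "side":[((249,253),.018),((327,251),.018),((335,303),.018),((248,303),.018),((260,235),0),((310,230),0),((285,182),.088)]}.items():
    for p,z in pts: print(n,p,ray(cam(n),p,z).round(3))
im=viewer.snapshot("scene"); a=cv2.resize(im[130:310,140:330],None,fx=3.3,fy=3.3,interpolation=cv2.INTER_CUBIC); cv2.imwrite("pics/c1.png",a)
s=status.read_state(); print(R.from_quat(s["tcp_rot"]).as_matrix().round(2))
E
```

```text
scene (175, 168) [0.392 0.118 0.018]
scene (188, 194) [ 0.39  -0.017  0.018]
scene (243, 178) [ 0.572 -0.02   0.018]
scene (220, 150) [0.56  0.146 0.018]
scene (208, 222) [ 0.408 -0.137  0.   ]
scene (250, 204) [ 0.551 -0.12   0.   ]
scene (243, 225) [ 0.464 -0.266  0.088]
scene (265, 298) [ 0.445 -0.441  0.   ]
scene (265, 272) [ 0.436 -0.453  0.126]
scene (295, 220) [ 0.643 -0.237  0.   ]
scene (275, 190) [ 0.648 -0.096  0.   ]
scene (262, 170) [ 0.654  0.009 -0.   ]
scene (310, 298) [ 0.538 -0.499  0.02 ]
scene (289, 318) [ 0.466 -0.526  0.02 ]
side (249, 253) [ 0.57  -0.013  0.018]
side (327, 251) [ 0.377 -0.014  0.018]
side (335, 303) [0.395 0.172 0.018]
side (248, 303) [0.571 0.165 0.018]
side (260, 235) [ 0.541 -0.126  0.   ]
side (310, 230) [ 0.4   -0.146  0.   ]
side (285, 182) [ 0.46  -0.285  0.088]
[[-0.93  0.38 -0.  ]
 [ 0.38  0.93 -0.  ]
 [-0.   -0.   -1.  ]]
```

View pics/c1.png

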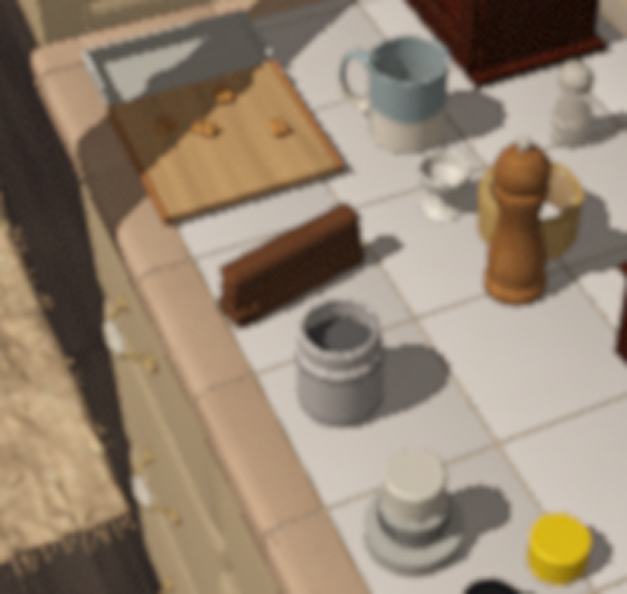

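Four biscuit pieces show on the board at crop (166,127), (204,130), (226,97) and (279,128). I'll move over the board and scraper for a closer wrist view.

```bash

python3 -m jog '[{"rot":[0,0,-0.123],"delta_pos":[-0.66,-0.74,-0.3],"fingers":85},{"rot":[0,0,-0.123],"delta_pos":[-0.66,-0.74,-0.3],"fingers":85},{"rot":[0,0,-0.123],"delta_pos":[-0.66,-0.74,-0.3],"fingers":85},{"rot":[0,0,-0.123],"delta_pos":[-0.66,-0.74,-0.3],"fingers":85}]'
python3 -m jog '[{"rot":[0,0,0],"delta_pos":[-0.213,-0.933,0],"fingers":85},{"rot":[0,0,0],"delta_pos":[-0.213,-0.933,0],"fingers":85},{"rot":[0,0,0],"delta_pos":[-0.213,-0.933,0],"fingers":85}]'
python3 -m jog '[{"rot":[0,0,0],"delta_pos":[-0.213,-0.933,0],"fingers":85},{"rot":[0,0,0],"delta_pos":[-0.213,-0.933,0],"fingers":85},{"rot":[0,0,0],"delta_pos":[-0.213,-0.933,0],"fingers":85}]'
python3 -m jog '[{"rot":[0,0,0],"delta_pos":[-0.213,-0.933,0],"fingers":85},{"rot":[0,0,0],"delta_pos":[-0.213,-0.933,0],"fingers":85},{"rot":[0,0,0],"delta_pos":[-0.213,-0.933,0],"fingers":85}]'
python3 -m jog '[{"rot":[0,0,0],"delta_pos":[-0.213,-0.933,0],"fingers":85},{"rot":[0,0,0],"delta_pos":[-0.213,-0.933,0],"fingers":85},{"rot":[0,0,0],"delta_pos":[-0.213,-0.933,0],"fingers":85},{"rot":[0,0,0],"delta_pos":[-0.213,-0.933,0],"fingers":85}]'
python3 - <<'E'
from h import *
s=status.read_state(); print({k:np.round(v,3).tolist() for k,v in s.items()})
im=shot("wrist","w1"); cv2.imwrite("pics/w1b.png",cv2.resize(im,None,fx=1.5,fy=1.5,interpolation=cv2.INTER_CUBIC))
E
```

```text
time_s: 0.55
tcp_pos: [0.3273, 0.5251, 0.2777]
tcp_rot: [0.003, 1.0, -0.002, 0.002]
wrist_force: [0.4, 0.5, 0.1]
width: 0.0849
finger_force: 0.0
time_s: 0.85
tcp_pos: [0.3547, 0.3897, 0.276]
tcp_rot: [-0.0, 1.0, -0.0, -0.0]
wrist_force: [1.1, 0.1, 0.7]
width: 0.0848
finger_force: 0.0
time_s: 1.15
tcp_pos: [0.3867, 0.2497, 0.2762]
tcp_rot: [-0.0, 1.0, -0.0, -0.0]
wrist_force: [1.9, -0.9, -0.6]
width: 0.085
finger_force: 0.0
time_s: 1.45
tcp_pos: [0.4189, 0.1099, 0.2764]
tcp_rot: [-0.0, 1.0, -0.0, 0.0]
wrist_force: [0.8, -0.1, -0.2]
width: 0.0852
finger_force: 0.0
time_s: 1.85
tcp_pos: [0.452, -0.0339, 0.2766]
tcp_rot: [0.005, 1.0, -0.001, 0.001]
wrist_force: [0.2, -0.3, 0.2]
width: 0.0852
finger_force: 0.0
{'time_s': 1.85, 'joints': [-0.223, 0.187, 0.228, 2.158, -0.055, 0.8, 1.601], 'joint_velocities': [-0.058, -0.006, -0.095, 0.021, -0.044, 0.014, -0.063], 'effort': [1.143, -28.173, 1.868, -17.715, 0.156, -0.053, 0.324], 'tcp_pos': [0.452, -0.034, 0.277], 'tcp_rot': [0.005, 1.0, -0.001, 0.001], 'wrist_force': [0.177, -0.261, 0.216], 'wrist_torque': [0.009, 0.022, -0.023], 'finger_force': 0.0, 'width': 0.085}
```

View pics/w1b.png

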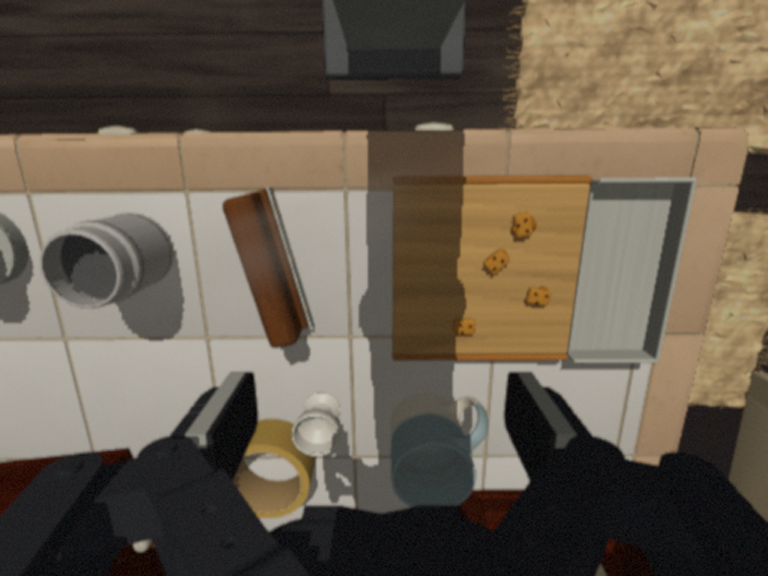

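The wrist view (×1.5) shows the board from (393,178) to (583,360) and the tray on its right. The four biscuits are at (522,225), (497,262), (538,296) and (466,326). The scraper runs (247,195)–(292,340) with its steel strip facing the board, and the shaker mouth is at (92,265).

```bash
python3 - <<'E'
from h import *
im,c=load("w1"); 
def w(p,z): return ray(c,(p[0]/1.5,p[1]/1.5),z).round(4)[:2]
for p in [(393,178),(591,178),(568,360),(393,360)]: print("board",w(p,.018))
for p in [(694,180),(657,360)]: print("tray rim",w(p,.028))
hsv=cv2.cvtColor(im,cv2.COLOR_BGR2HSV)
# biscuits: local dark/orange vs board
roi=np.zeros(im.shape[:2],np.uint8); roi[125:235,285:378]=255
b=cv2.cvtColor(im,cv2.COLOR_BGR2LAB); med=np.median(b[150:230,320:375].reshape(-1,3),0)
m=((hsv[...,1]>190)&(hsv[...,2]>60)).astype(np.uint8)*255&roi
print("board hsv",np.median(hsv[130:230,335:375].reshape(-1,3),0),"bis",hsv[150,348],hsv[175,331])
n,l,st,ce=cv2.connectedComponentsWithStats(cv2.morphologyEx(m,cv2.MORPH_CLOSE,np.ones((3,3))))
for i in range(1,n):
    if st[i,4]>25: print(st[i],ce[i].round(1),ray(c,ce[i],.023).round(4)[:2])
for p in [(522,225),(497,262),(538,296),(466,326)]: print("bis hand",w(p,.023))
# scraper
m=((hsv[...,0]<12)&(hsv[...,1]>110)&(hsv[...,2]<170)).astype(np.uint8)*255; roi[:]=0; roi[120:236,140:210]=255
n,l,st,ce=cv2.connectedComponentsWithStats(m&roi); i=1+np.argmax(st[1:,4]); print("scr",st[i],ce[i])
r=cv2.minAreaRect(np.argwhere(l==i)[:,::-1].astype(np.float32)); bx=cv2.boxPoints(r); print(bx.round(1).tolist())
for q in bx: print(ray(c,q,.0)[:2].round(4),ray(c,q,.05)[:2].round(4),ray(c,q,.061)[:2].round(4))
for p in [(272,190),(312,330)]: print("strip bottom",w(p,0))
for p in [(225,203),(275,347)]: print("left edge", w(p,.05),w(p,.061))
for p in [(45,265),(142,265),(92,222),(92,306)]: print("shaker rim",w(p,.088))
crop=cv2.resize(im[110:245,135:215],None,fx=4.4,fy=4.4,interpolation=cv2.INTER_CUBIC); cv2.imwrite("pics/w1s.png",crop)
print(c[1][:3,3])
E
```

```text
board [ 0.3915 -0.0222]
board [0.3934 0.157 ]
board [0.5749 0.1582]
board [ 0.5732 -0.0224]
tray rim [0.3955 0.2434]
tray rim [0.5708 0.243 ]
board hsv [ 18. 139. 156.] bis [ 17 194 155] [ 18 194 159]
[342 144  15  14 147] [348.5 150.3] [0.4348 0.0975]
[325 167  14  15 120] [331.1 173.8] [0.468  0.0757]
[352 192  14  11 119] [358.3 197.3] [0.5035 0.1179]
[303 213  13  10 105] [308.4 217.4] [0.5343 0.0466]
bis hand [0.4344 0.0967]
bis hand [0.4692 0.0762]
bis hand [0.5035 0.1184]
bis hand [0.5342 0.05  ]
scr [189 191  14  28  94] [194.72340426 205.23404255]
[[186.5, 192.0], [198.5, 189.8000030517578], [203.3000030517578, 216.3000030517578], [191.3000030517578, 218.5]]
[ 0.4998 -0.1377] [ 0.4849 -0.1252] [ 0.4816 -0.1225]
[ 0.4965 -0.119 ] [ 0.482  -0.1087] [ 0.4788 -0.1065]
[ 0.54   -0.1144] [ 0.5203 -0.1047] [ 0.516  -0.1025]
[ 0.5436 -0.1337] [ 0.5234 -0.1217] [ 0.519 -0.119]
strip bottom [ 0.4022 -0.1372]
strip bottom [ 0.5464 -0.1074]
left edge [ 0.4092 -0.1656] [ 0.4082 -0.1616]
left edge [ 0.5428 -0.1344] [ 0.5378 -0.1313]
shaker rim [ 0.4526 -0.3011]
shaker rim [ 0.4534 -0.2238]
shaker rim [ 0.419  -0.2563]
shaker rim [ 0.4874 -0.271 ]
[ 0.37458577 -0.03282589  0.41997868]
```

View pics/w1s.png

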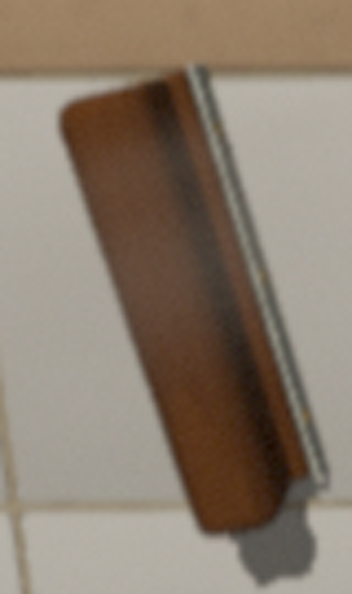

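The board edges come out at x 0.392–0.574 and y −0.022–0.158, which is 182×180 mm and matches the given size, with yaw near 0. The biscuits span x 0.42–0.55. The scraper is near (0.477,−0.139) with yaw about 12°. I'll go and grasp it.

```bash

python3 -m jog '[{"rot":[0,0,-0.067],"delta_pos":[-0.167,-0.7,0.2],"fingers":60},{"rot":[0,0,-0.067],"delta_pos":[-0.167,-0.7,0.5],"fingers":60},{"rot":[0,0,-0.067],"delta_pos":[-0.167,-0.7,0.8],"fingers":60},{"rot":[0,0,-0.067],"delta_pos":[-0.167,-0.7,1.0],"fingers":60},{"rot":[0,0,-0.067],"delta_pos":[-0.167,-0.7,1.0],"fingers":60},{"rot":[0,0,-0.067],"delta_pos":[-0.167,-0.7,1.0],"fingers":60},{"rot":[0,0,-0.067],"delta_pos":[-0.167,-0.7,1.0],"fingers":60}]'
python3 - <<'E'
from h import *
s=status.read_state(); print(s["joints"].round(2) if hasattr(s["joints"],'round') else s["joints"], R.from_quat(s["tcp_rot"]).as_matrix().round(3))
im=shot("wrist","w2"); cv2.imwrite("pics/w2b.png",cv2.resize(im,None,fx=1.2,fy=1.2))
print(delta([.477,-.139,.013]))
E
```

```text
time_s: 2.6
tcp_pos: [0.4773, -0.1312, 0.1276]
tcp_rot: [-0.107, 0.994, 0.0, 0.001]
wrist_force: [-0.8, -0.6, -0.6]
width: 0.0595
finger_force: 0.0
[ 0.05  0.48  0.17  2.21 -0.17  0.47  2.14] [[-0.977 -0.213  0.002]
 [-0.213  0.977  0.001]
 [-0.002  0.    -1.   ]]
[ 0.018 -0.048  0.768]
```

View pics/w2b.png

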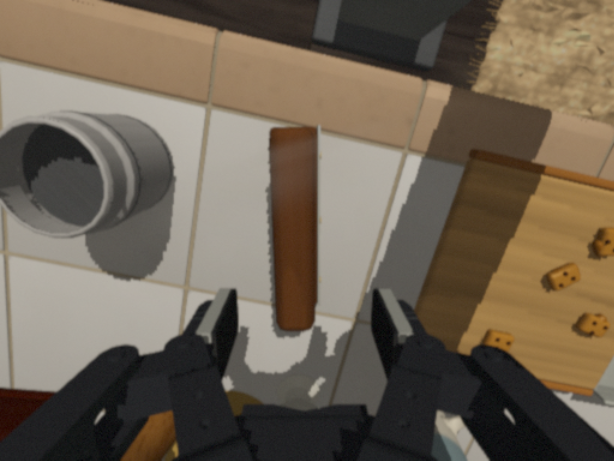

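The view confirms the scraper is aligned with the fingers, about 7 mm to their left at (294,228). Descending and gripping.

```bash

python3 -m jog '[{"rot":[0,0,0],"delta_pos":[0.018,-0.048,0.25],"fingers":60},{"rot":[0,0,0],"delta_pos":[0.018,-0.048,0.5],"fingers":60},{"rot":[0,0,0],"delta_pos":[0.018,-0.048,0.7],"fingers":60},{"rot":[0,0,0],"delta_pos":[0.018,-0.048,0.77],"fingers":60},{"rot":[0,0,0],"delta_pos":[0.018,-0.048,0.77],"fingers":60},{"rot":[0,0,0],"delta_pos":[0.018,-0.048,0.77],"fingers":10},{"rot":[0,0,0],"delta_pos":[0.018,-0.048,0.77],"fingers":10},{"rot":[0,0,0],"delta_pos":[0.018,-0.048,0.77],"fingers":10},{"rot":[0,0,0],"delta_pos":[0.018,-0.048,0.77],"fingers":10},{"rot":[0,0,0],"delta_pos":[0.018,-0.048,0.77],"fingers":10}]' 50
python3 -m jog '[{"rot":[0,0,0],"delta_pos":[0,0,0],"fingers":10},{"rot":[0,0,0],"delta_pos":[0,0,0],"fingers":10},{"rot":[0,0,0],"delta_pos":[0,0,0],"fingers":10}]'
python3 - <<'E'
from h import *
im=shot("wrist","w3"); c=load("w3")[1]
g=cv2.cvtColor(im,cv2.COLOR_BGR2HSV); m=((g[...,0]<14)&(g[...,1]>120)).astype(np.uint8)*255
n,l,st,ce=cv2.connectedComponentsWithStats(m)
for i in range(1,n):
    if st[i,4]>300: print(st[i],ce[i])
s=status.read_state(); print(s["tcp_pos"],R.from_quat(s["tcp_rot"]).as_euler('zyx'))
# where would head ends be, if centred under the TCP
M=R.from_quat(s["tcp_rot"]).as_matrix()
for d in (-.07,.07): print(proj(c,np.array(s["tcp_pos"])+M@[d,0,-.048]))
cv2.imwrite("pics/w3b.png",im)
E
```

```text
time_s: 3.65
tcp_pos: [0.4765, -0.1404, 0.0129]
tcp_rot: [-0.106, 0.994, -0.001, 0.002]
wrist_force: [0.3, 1.1, 5.1]
width: 0.034
finger_force: 49.1
time_s: 3.95
tcp_pos: [0.4764, -0.1403, 0.0129]
tcp_rot: [-0.106, 0.994, -0.0, 0.002]
wrist_force: [0.1, 0.9, 4.7]
width: 0.0337
finger_force: 49.1
[  215   111    75   231 13174] [252.31190223 219.35775011]
[ 0.4764241  -0.14034543  0.01288434] [2.92898726 0.00350648 3.1409307 ]
[253.2590525  432.32548655]
[252.92448133 129.16294571]
```

View pics/w3b.png

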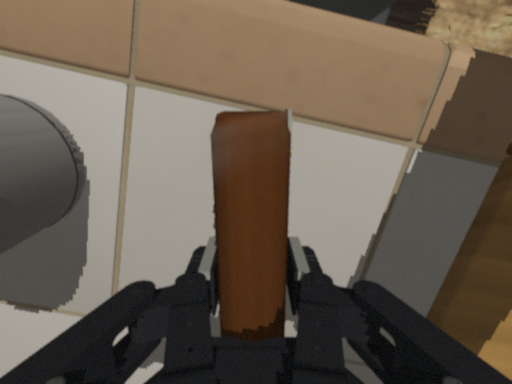

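Width is 33.7 mm, so the fingers sit on the foot, not in the groove. The tips must be above 20 mm. The block's near end is at row 111 against an expected 129, so the block's centre is a few mm nearer the robot. I'll regrip higher.

```bash

python3 - <<'E'
from h import *
c=load("w3")[1]; s=status.read_state(); M=R.from_quat(s["tcp_rot"]).as_matrix()
for z in (.061,.055): print(M.T@(ray(c,(253,111.5),z)-s["tcp_pos"]))
E
python3 -m jog '[{"rot":[0,0,0],"delta_pos":[0,0,0],"fingers":60},{"rot":[0,0,0],"delta_pos":[0,0,0],"fingers":60},{"rot":[0,0,0],"delta_pos":[0,0,0],"fingers":60},{"rot":[0,0,0],"delta_pos":[0.047,0,-0.067],"fingers":60},{"rot":[0,0,0],"delta_pos":[0.047,0,-0.067],"fingers":60},{"rot":[0,0,0],"delta_pos":[0.047,0,-0.067],"fingers":10},{"rot":[0,0,0],"delta_pos":[0.047,0,-0.067],"fingers":10},{"rot":[0,0,0],"delta_pos":[0.047,0,-0.067],"fingers":10},{"rot":[0,0,0],"delta_pos":[0.047,0,-0.067],"fingers":10},{"rot":[0,0,0],"delta_pos":[0.047,0,-0.067],"fingers":10}]' 50
python3 -m jog '[{"rot":[0,0,0],"delta_pos":[0,0,0],"fingers":10},{"rot":[0,0,0],"delta_pos":[0,0,0],"fingers":10},{"rot":[0,0,0],"delta_pos":[0,0,0],"fingers":10}]'
```

```text
[ 7.55292217e-02  3.07312628e-05 -4.83643356e-02]
[ 7.54269183e-02  2.57231316e-05 -4.23639541e-02]
time_s: 5.0
tcp_pos: [0.4683, -0.1418, 0.0209]
tcp_rot: [-0.106, 0.994, -0.0, 0.0]
wrist_force: [0.0, -1.2, 3.4]
width: 0.0278
finger_force: 48.7
time_s: 5.3
tcp_pos: [0.4683, -0.1418, 0.0209]
tcp_rot: [-0.106, 0.994, -0.0, 0.0]
wrist_force: [-1.1, -0.9, 3.2]
width: 0.0276
finger_force: 48.7
```

It now grips at 27.6 mm on the head's flanks, higher and clear of the biscuits. I'll lift, square it to the board and check for tilt or slip.

```bash

python3 -m jog '[{"rot":[0,0,0],"delta_pos":[0,0,-0.1],"fingers":10},{"rot":[0,0,0],"delta_pos":[0,0,-0.2],"fingers":10},{"rot":[0,0,0],"delta_pos":[0,0,-0.35],"fingers":10},{"rot":[0,0,0.0677],"delta_pos":[0,0,-0.35],"fingers":10},{"rot":[0,0,0.0677],"delta_pos":[0,0,-0.35],"fingers":10},{"rot":[0,0,0.0677],"delta_pos":[0,0,-0.35],"fingers":10},{"rot":[0,0,0.0677],"delta_pos":[0,0,-0.35],"fingers":10}]' 70
python3 - <<'E'
from h import *
im=shot("wrist","w4"); c=load("w4")[1]; a=shot("side","s4")
s=status.read_state(); M=R.from_quat(s["tcp_rot"]).as_matrix(); P=np.array(s["tcp_pos"])
print(P,M.round(3).tolist())
cs=cam("side")
# expected side view of the foot's ends and head's ends (foot 21 mm below TCP)
for x in(-.0685,.0715):
  for y,z in((.019,.021),(0,-.04)): print(x,z,proj(cs,P+M@[-x,y,z]).round(1))
h=cv2.resize(a[190:260,230:330],None,fx=5,fy=5,interpolation=cv2.INTER_CUBIC)
h2=cv2.resize(im,(466,350)); o=np.zeros((350,966,3),np.uint8); o[:,:500]=h; o[:,500:]=h2; cv2.imwrite("pics/w4b.png",cv2.resize(o,(800,290)))
E
```

```text
time_s: 6.0
tcp_pos: [0.4677, -0.1414, 0.0729]
tcp_rot: [-0.001, 1.0, 0.0, -0.001]
wrist_force: [-1.2, -0.6, -1.4]
width: 0.0269
finger_force: 68.8
[ 0.46781738 -0.14152221  0.07297837] [[-1.0, -0.001, -0.001], [-0.001, 1.0, 0.0], [0.001, 0.0, -1.0]]
-0.0685 0.021 [312.2 217.8]
-0.0685 -0.04 [312.2 194.3]
0.0715 0.021 [260.2 219. ]
0.0715 -0.04 [259.8 195.5]
```

View pics/w4b.png

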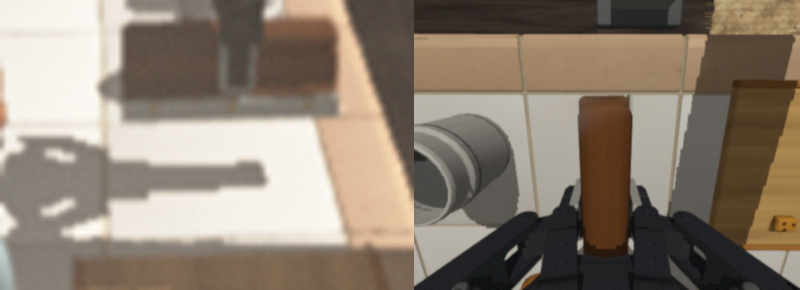

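The foot corners fall at side px (259.5,218.5) and (311.4,217.8), within a pixel of those expected, so the block is held level. Moving it onto the board and pushing.

```bash

python3 -m jog '[{"rot":[0,0,0],"delta_pos":[-0.103,0.3,0],"fingers":10},{"rot":[0,0,0],"delta_pos":[-0.103,0.6,0],"fingers":10},{"rot":[0,0,0],"delta_pos":[-0.103,0.876,0],"fingers":10},{"rot":[0,0,0],"delta_pos":[-0.103,0.876,0],"fingers":10},{"rot":[0,0,0],"delta_pos":[-0.103,0.876,0.1],"fingers":10},{"rot":[0,0,0],"delta_pos":[-0.103,0.876,0.18],"fingers":10},{"rot":[0,0,0],"delta_pos":[-0.103,0.876,0.216],"fingers":10},{"rot":[0,0,0],"delta_pos":[-0.103,0.876,0.216],"fingers":10}]'
python3 -m jog '[{"rot":[0,0,0],"delta_pos":[0,0.067,0],"fingers":10},{"rot":[0,0,0],"delta_pos":[0,0.134,0],"fingers":10},{"rot":[0,0,0],"delta_pos":[0,0.2,0],"fingers":10},{"rot":[0,0,0],"delta_pos":[0,0.267,0],"fingers":10},{"rot":[0,0,0],"delta_pos":[0,0.333,0],"fingers":10},{"rot":[0,0,0],"delta_pos":[0,0.4,0],"fingers":10},{"rot":[0,0,0],"delta_pos":[0,0.467,0],"fingers":10},{"rot":[0,0,0],"delta_pos":[0,0.533,0],"fingers":10}]'
python3 - <<'E'
from h import *
a=shot("side","s5");im=shot("scene","c5")
h=cv2.resize(a[225:335,235:350],(418,400),interpolation=cv2.INTER_CUBIC); g=cv2.resize(im[130:205,160:250],(480,400),interpolation=cv2.INTER_CUBIC)
cv2.imwrite("pics/s5b.png",cv2.resize(np.hstack([h,g]),(800,356)))
E
```

```text
time_s: 6.9
tcp_pos: [0.4829, -0.0111, 0.04]
tcp_rot: [0.001, 1.0, -0.0, -0.001]
wrist_force: [0.2, 0.4, -2.0]
width: 0.027
finger_force: 69.4
time_s: 7.7
tcp_pos: [0.4837, 0.0706, 0.041]
tcp_rot: [0.0, 1.0, -0.0, 0.0]
wrist_force: [-0.0, 0.4, -1.7]
width: 0.027
finger_force: 69.4
```

View pics/s5b.png

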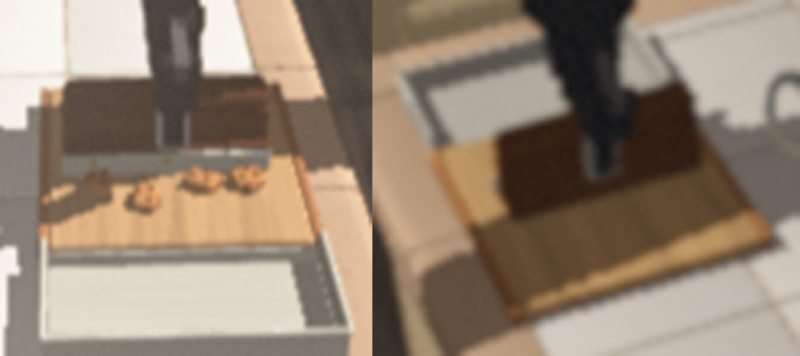

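All four pieces are ahead of the strip, at left crop (97,183), (145,196), (205,180) and (247,178). Continuing over the edge.

```bash

python3 -m jog '[{"rot":[0,0,0],"delta_pos":[0,0.06,0],"fingers":10},{"rot":[0,0,0],"delta_pos":[0,0.12,0],"fingers":10},{"rot":[0,0,0],"delta_pos":[0,0.18,0],"fingers":10},{"rot":[0,0,0],"delta_pos":[0,0.24,0],"fingers":10},{"rot":[0,0,0],"delta_pos":[0,0.3,0],"fingers":10},{"rot":[0,0,0],"delta_pos":[0,0.36,0],"fingers":10},{"rot":[0,0,0],"delta_pos":[0,0.42,0],"fingers":10},{"rot":[0,0,0],"delta_pos":[0,0.47,0],"fingers":10},{"rot":[0,0,0],"delta_pos":[0,0.52,0],"fingers":10},{"rot":[0,0,0],"delta_pos":[0,0.52,0],"fingers":10}]'
python3 -m jog '[{"rot":[0,0,0],"delta_pos":[0,0,0],"fingers":10},{"rot":[0,0,0],"delta_pos":[0,0,0],"fingers":10},{"rot":[0,0,0],"delta_pos":[0,0,0],"fingers":10}]'
python3 - <<'E'
from h import *
a=shot("side","s6"); c=cam("side"); g=cv2.cvtColor(a,cv2.COLOR_BGR2HSV)
m=((g[...,0]>5)&(g[...,0]<25)&(g[...,1]>90)).astype(np.uint8)*255; m[:,:238]=0; m[:,345:]=0; m[:255]=0;m[332:]=0
n,l,st,ce=cv2.connectedComponentsWithStats(m)
for i in range(1,n):
    if st[i,4]>8: print(st[i],ce[i].round(1),ray(c,ce[i],.009)[:2].round(3), np.median(g[l==i],0))
E
```

```text
time_s: 8.8
tcp_pos: [0.4838, 0.1493, 0.0409]
tcp_rot: [-0.001, 1.0, 0.0, 0.0]
wrist_force: [-0.5, -0.1, -1.6]
width: 0.0274
finger_force: 69.5
time_s: 9.1
tcp_pos: [0.4838, 0.1471, 0.041]
tcp_rot: [0.001, 1.0, -0.0, -0.0]
wrist_force: [0.6, -1.2, -1.7]
width: 0.0277
finger_force: 69.5
[248 255  35  12 296] [263.4 258.9] [0.535 0.   ] [ 15. 102. 219.]
[ 298  255   37   46 1061] [315.9 276.5] [0.418 0.074] [ 12. 104. 114.]
[282 270   4   7  22] [283.7 272.6] [0.49  0.057] [ 11.  105.5 111. ]
[248 274   2  24  44] [248.5 285.9] [0.571 0.101] [ 13.  95. 109.]
[279 305   9   9  68] [282.8 309.2] [0.501 0.176] [ 13.  130.  197.5]
[312 305  11   9  77] [317.2 308.8] [0.432 0.178] [ 13. 132. 198.]
[263 307   8   8  52] [266.8 310.1] [0.534 0.177] [ 13.  105.5 122.5]
[299 308  12   8  78] [303.9 311.3] [0.459 0.184] [ 14.  131.  199.5]
```

All four pieces are in the tray, at y about 0.176–0.184 against a tray centre of 0.2015. Returning the scraper to the worktop.

```bash

python3 -m jog '[{"rot":[0,0,0],"delta_pos":[0,0,-0.1],"fingers":10},{"rot":[0,0,0],"delta_pos":[0,0,-0.25],"fingers":10},{"rot":[0,0,0],"delta_pos":[0,-0.3,-0.27],"fingers":10},{"rot":[0,0,0],"delta_pos":[0,-0.6,-0.27],"fingers":10},{"rot":[0,0,0],"delta_pos":[0,-0.9,-0.27],"fingers":10}]'
python3 -m jog '[{"rot":[0,0,0],"delta_pos":[0,-0.3,0],"fingers":10},{"rot":[0,0,0],"delta_pos":[0,-0.55,0],"fingers":10},{"rot":[0,0,0],"delta_pos":[0,-0.72,0],"fingers":10},{"rot":[0,0,0],"delta_pos":[0,-0.72,0],"fingers":10},{"rot":[0,0,0],"delta_pos":[0,-0.72,0.1],"fingers":10},{"rot":[0,0,0],"delta_pos":[0,-0.72,0.2],"fingers":10},{"rot":[0,0,0],"delta_pos":[0,-0.72,0.3],"fingers":10},{"rot":[0,0,0],"delta_pos":[0,-0.72,0.36],"fingers":10},{"rot":[0,0,0],"delta_pos":[0,-0.72,0.36],"fingers":10}]'
```

```text
time_s: 9.65
tcp_pos: [0.4839, 0.0116, 0.0818]
tcp_rot: [-0.001, 1.0, -0.0, 0.001]
wrist_force: [0.5, -0.7, -0.7]
width: 0.0272
finger_force: 69.4
time_s: 10.55
tcp_pos: [0.4829, -0.0947, 0.0265]
tcp_rot: [-0.0, 1.0, 0.0, -0.001]
wrist_force: [-0.4, -0.8, -2.2]
width: 0.027
finger_force: 69.5
```

```bash

python3 -m jog '[{"rot":[0,0,0],"delta_pos":[0,0,0.018],"fingers":10},{"rot":[0,0,0],"delta_pos":[0,0,0.036],"fingers":10},{"rot":[0,0,0],"delta_pos":[0,0,0.036],"fingers":10},{"rot":[0,0,0],"delta_pos":[0,0,0.036],"fingers":60},{"rot":[0,0,0],"delta_pos":[0,0,0.036],"fingers":60},{"rot":[0,0,0],"delta_pos":[0,0,0.036],"fingers":60},{"rot":[0,0,0],"delta_pos":[0,0,0.036],"fingers":60}]' 40
python3 -m jog '[{"rot":[0,0,0],"delta_pos":[0,0,-0.2],"fingers":60},{"rot":[0,0,0],"delta_pos":[0,0,-0.5],"fingers":60},{"rot":[0,0,0],"delta_pos":[0,0,-0.8],"fingers":85},{"rot":[0,0,0],"delta_pos":[0,-0.3,-1],"fingers":85},{"rot":[0,0,0],"delta_pos":[0,-0.6,-1],"fingers":85},{"rot":[0,0,0],"delta_pos":[0,-0.9,-1],"fingers":85},{"rot":[0,0,0],"delta_pos":[0,-0.9,-1],"fingers":85}]'
python3 -m jog '[{"rot":[0,0,0],"delta_pos":[0.2,-0.3,-0.3],"fingers":85},{"rot":[0,0,0],"delta_pos":[0.2,-0.6,-0.3],"fingers":85},{"rot":[0,0,0],"delta_pos":[0.2,-0.8,-0.3],"fingers":85},{"rot":[0,0,0],"delta_pos":[0.2,-0.8,-0.3],"fingers":85},{"rot":[0,0,0],"delta_pos":[0.2,-0.8,-0.3],"fingers":85}]'
python3 - <<'E'
from h import *
im=shot("wrist","w7"); print(status.read_state()["joints"]); c=load("w7")[1]; print(c[1][:3,3])
sc=shot("scene","c7"); sd=shot("side","s7")
for n,P in dict(lid=(.44,-.45,.0),cap=(.437,-.452,.079),shk=(.46,-.265,.088)).items(): print(n,proj(c,P).round(),proj(cam("scene"),P).round(),proj(cam("side"),P).round())
A=cv2.resize(im,(640,480),interpolation=cv2.INTER_CUBIC)
B=cv2.resize(sd[185:335,235:345],(160,218)); C=cv2.resize(sc[255:365,245:335],(160,196),interpolation=cv2.INTER_CUBIC)
o=np.zeros((480,800,3),np.uint8); o[:,:640]=A; o[:218,640:]=B; o[240:436,640:]=C; cv2.imwrite("pics/v7.png",o)
E
```

```text
time_s: 11.25
tcp_pos: [0.4838, -0.0954, 0.0223]
tcp_rot: [0.0, 1.0, -0.0, 0.0]
wrist_force: [0.0, 0.6, 0.3]
width: 0.0598
finger_force: 0.0
time_s: 11.95
tcp_pos: [0.4831, -0.2386, 0.1736]
tcp_rot: [0.006, 1.0, -0.003, 0.002]
wrist_force: [-0.5, 0.8, 0.7]
width: 0.0851
finger_force: 0.0
time_s: 12.45
tcp_pos: [0.4528, -0.3507, 0.2168]
tcp_rot: [0.001, 1.0, 0.0, -0.0]
wrist_force: [0.1, 0.2, -0.5]
width: 0.0852
finger_force: 0.0
[ 0.31308372  0.43851405  0.35826886  1.98237752 -0.21910883  0.75939846
  2.3707339 ]
[ 0.37574562 -0.35053792  0.36034491]
lid [175. 160.] [265. 302.] [286. 186.]
cap [152. 171.] [265. 284.] [288. 165.]
shk [339. 195.] [242. 225.] [285. 185.]
```

View pics/v7.png

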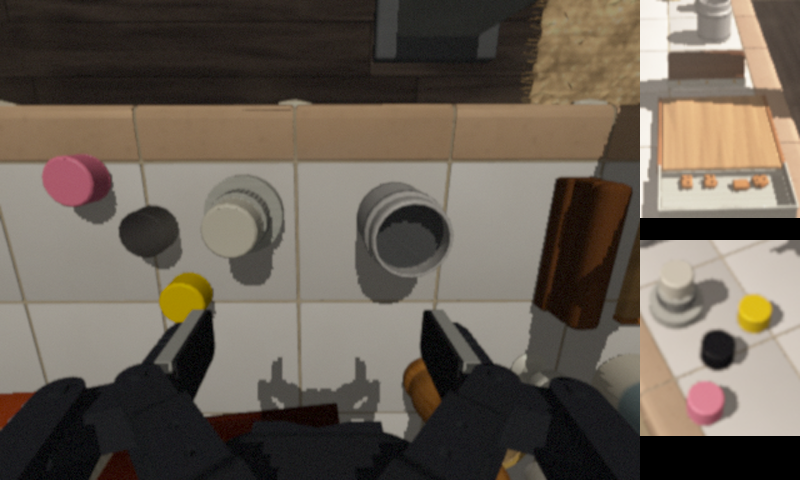

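The wrist view shows the white cap's top at (231,230) on the steel lid, whose skirt reaches right to (283,215), and the shaker mouth at (408,236). The other cap-shaped things are pink (76,181), black (148,231) and yellow (186,298). The white one on the lid fits the description. The inset confirms four pieces in the tray and the scraper standing.

Now I'll measure the circles.

```bash
cat >> h.py <<'E'
def circ(im,c,px,z,r,tol=.006,tag=""):
    "edge points near expected px cast on plane z; robust circle fit of about radius r"
    e=cv2.Canny(cv2.GaussianBlur(cv2.cvtColor(im,cv2.COLOR_BGR2GRAY),(3,3),0),25,60)
    P=np.array([ray(c,(x,y),z)[:2] for y,x in np.argwhere(e) if np.hypot(x-px[0],y-px[1])<70])
    best=(0,)
    rng=np.random.default_rng(0)
    for _ in range(6000):   # RANSAC over 3 points
        a,b,d=P[rng.choice(len(P),3,False)]
        A=2*np.array([b-a,d-a]); 
        if abs(np.linalg.det(A))<1e-7: continue
        o=np.linalg.solve(A,[b@b-a@a,d@d-a@a]); q=np.hypot(*(a-o))
        if abs(q-r)>tol*.4 or np.hypot(*(o-ray(c,px,z)[:2]))>.02: continue
        i=abs(np.hypot(*(P-o).T)-q)<.0009
        if i.sum()>best[0]: best=(i.sum(),o,q,i)
    if best[0]==0: print(tag,"none"); return
    p=P[best[3]]; x=np.linalg.lstsq(np.c_[2*p,np.ones(len(p))],(p**2).sum(1),rcond=None)[0]; q=np.sqrt(x[2]+x[:2]@x[:2])
    ang=np.arctan2(*(p-x[:2]).T); cov=len(set((ang*12/np.pi).astype(int)))
    print(tag,"centre",x[:2].round(4),"r",q.round(4),"n",best[0],"sectors",cov); return x[:2]
E
python3 - <<'E'
from h import *
im,c=load("w7")
circ(im,c,(184.8,183),.079,.0235,tag="cap top")
circ(im,c,(193,172),.019,.0385,tag="skirt top")
circ(im,c,(193,172),.000,.0385,tag="skirt bottom")
circ(im,c,(192,175),.047,.027,tag="collar top")
circ(im,c,(327,189),.088,.0315,tag="rim outer")
circ(im,c,(327,189),.088,.028,tag="rim inner")
circ(im,c,(327,189),.070,.036,tag="shoulder")
E
```

```text
cap top centre [ 0.4523 -0.423 ] r 0.0235 n 111 sectors 19
skirt top centre [ 0.4526 -0.4232] r 0.0382 n 135 sectors 17
skirt bottom centre [ 0.4569 -0.4273] r 0.0404 n 131 sectors 17
collar top centre [ 0.4594 -0.4302] r 0.0248 n 122 sectors 21
rim outer centre [ 0.4572 -0.2744] r 0.0291 n 176 sectors 22
rim inner centre [ 0.4571 -0.2743] r 0.029 n 188 sectors 23
shoulder centre [ 0.4595 -0.2726] r 0.0352 n 154 sectors 20
```

```bash
python3 - <<'E'
from h import *
im,c=load("w7"); K=1.25
for n,p in dict(black=(148,231),yellow=(186,298),pink=(76,181)).items():
    x=circ(im,c,(p[0]/K,p[1]/K),.032,.0235,tag=n)
    print(n,ray(c,(p[0]/K,p[1]/K),.025).round(3))
s=status.read_state(); print(s["tcp_pos"],s["tcp_rot"])
E
```

```text
black centre [ 0.4602 -0.5036] r 0.0214 n 59 sectors 12
black [ 0.466 -0.514  0.025]
yellow centre [ 0.5402 -0.488 ] r 0.0227 n 64 sectors 19
yellow [ 0.538 -0.485  0.025]
pink centre [ 0.4166 -0.5778] r 0.0227 n 124 sectors 23
pink [ 0.418 -0.574  0.025]
[ 0.45366103 -0.34805788  0.21636499] [-9.79382528e-04  9.99998826e-01  1.02136150e-03 -5.87435937e-04]
```

```bash

python3 -m jog '[{"rot":[0,0,0],"delta_pos":[0.008,-0.3,0.2],"fingers":70},{"rot":[0,0,0],"delta_pos":[0.008,-0.5,0.4],"fingers":70},{"rot":[0,0,0],"delta_pos":[0.008,-0.5,0.44],"fingers":70},{"rot":[0,0,0],"delta_pos":[0.008,-0.5,0.44],"fingers":70},{"rot":[0,0,0],"delta_pos":[0.008,-0.5,0.44],"fingers":70},{"rot":[0,0,0],"delta_pos":[0.008,-0.5,0.44],"fingers":70},{"rot":[0,0,0],"delta_pos":[0.008,-0.5,0.44],"fingers":70}]' 40
python3 - <<'E'
from h import *
im=shot("wrist","w8"); c=load("w8")[1]
for n,z,r in(("cap top",.079,.0235),("skirt top",.019,.0385)): circ(im,c,proj(c,(.4525,-.423,z)),z,r,tag=n)
print(status.read_state()["tcp_rot"]); print(delta([.4525,-.423,.020]))
E
```

```text
time_s: 13.3
tcp_pos: [0.4533, -0.4243, 0.1522]
tcp_rot: [-0.001, 1.0, -0.0, 0.001]
wrist_force: [0.6, -0.5, 0.5]
width: 0.0698
finger_force: 0.0
cap top centre [ 0.4512 -0.4226] r 0.0223 n 178 sectors 23
skirt top centre [ 0.4503 -0.4225] r 0.0384 n 165 sectors 18
[-4.66121911e-04  9.99999553e-01 -2.43817027e-04  7.85242474e-04]
[0.005 0.011 0.881]
```

```bash

python3 -m jog '[{"rot":[0,0,0],"delta_pos":[0.012,0.011,0.2],"fingers":70},{"rot":[0,0,0],"delta_pos":[0.012,0.011,0.4],"fingers":70},{"rot":[0,0,0],"delta_pos":[0.012,0.011,0.6],"fingers":70},{"rot":[0,0,0],"delta_pos":[0.012,0.011,0.75],"fingers":70},{"rot":[0,0,0],"delta_pos":[0.012,0.011,0.82],"fingers":70},{"rot":[0,0,0],"delta_pos":[0.012,0.011,0.865],"fingers":70},{"rot":[0,0,0],"delta_pos":[0.012,0.011,0.865],"fingers":70},{"rot":[0,0,0],"delta_pos":[0.012,0.011,0.865],"fingers":70}]'
python3 -m jog '[{"rot":[0,0,0],"delta_pos":[0,0,0],"fingers":64},{"rot":[0,0,0],"delta_pos":[0,0,0],"fingers":60},{"rot":[0,0,0],"delta_pos":[0,0,0],"fingers":56},{"rot":[0,0,0],"delta_pos":[0,0,0],"fingers":52},{"rot":[0,0,0],"delta_pos":[0,0,0],"fingers":45},{"rot":[0,0,0],"delta_pos":[0,0,0],"fingers":45},{"rot":[0,0,0],"delta_pos":[0,0,0],"fingers":45},{"rot":[0,0,0],"delta_pos":[0,0,0],"fingers":45}]' 40
```

```text
time_s: 14.15
tcp_pos: [0.4511, -0.4243, 0.0223]
tcp_rot: [0.0, 1.0, -0.001, 0.001]
wrist_force: [0.2, -0.1, -0.3]
width: 0.0698
finger_force: 0.0
time_s: 14.95
tcp_pos: [0.4507, -0.4237, 0.0222]
tcp_rot: [0.0, 1.0, -0.0, 0.0]
wrist_force: [0.3, 1.9, 5.6]
width: 0.0527
finger_force: 41.2
```

Gripped at 52.7 mm on the collar. Lifting gently, then re-measuring the shaker with the lid in hand.

```bash

python3 -m jog '[{"rot":[0,0,0],"delta_pos":[0,0,-0.04],"fingers":45},{"rot":[0,0,0],"delta_pos":[0,0,-0.1],"fingers":45},{"rot":[0,0,0],"delta_pos":[0,0,-0.2],"fingers":45},{"rot":[0,0,0],"delta_pos":[0,0,-0.32],"fingers":45},{"rot":[0,0,0],"delta_pos":[0,0,-0.45],"fingers":45},{"rot":[0,0,0],"delta_pos":[0,0,-0.58],"fingers":45},{"rot":[0,0,0],"delta_pos":[0,0,-0.7],"fingers":45},{"rot":[0,0,0],"delta_pos":[0,0,-0.8],"fingers":45},{"rot":[0,0,0],"delta_pos":[0,0,-0.84],"fingers":45},{"rot":[0,0,0],"delta_pos":[0,0,-0.84],"fingers":45}]'
python3 -m jog '[{"rot":[0,0,0],"delta_pos":[-0.02,0.1,0],"fingers":45},{"rot":[0,0,0],"delta_pos":[-0.04,0.25,0],"fingers":45},{"rot":[0,0,0],"delta_pos":[-0.04,0.35,0],"fingers":45},{"rot":[0,0,0],"delta_pos":[-0.04,0.4,0],"fingers":45},{"rot":[0,0,0],"delta_pos":[-0.04,0.4,0],"fingers":45},{"rot":[0,0,0],"delta_pos":[-0.04,0.4,0],"fingers":45},{"rot":[0,0,0],"delta_pos":[-0.04,0.4,0],"fingers":45}]'
python3 - <<'E'
from h import *
i8,c8=load("w8"); circ(i8,c8,proj(c8,(.457,-.274,.088)),.088,.029,tag="shaker w8")
im=shot("wrist","w9"); c=load("w9")[1]
for r in(.029,.0315): circ(im,c,proj(c,(.457,-.274,.088)),.088,r,tag="shaker w9")
s=status.read_state(); P=np.array(s["tcp_pos"]); z=P[2]-.0222
print(P, s["tcp_rot"])
for n,h,r in(("cap top",.079,.0235),("skirt top",.019,.0385)):
    x=circ(im,c,proj(c,(P[0],P[1],z+h)),z+h,r,tag=n)
E
```

```text
time_s: 15.95
tcp_pos: [0.4509, -0.4241, 0.1485]
tcp_rot: [0.0, 1.0, -0.001, 0.001]
wrist_force: [-0.2, -0.2, -1.9]
width: 0.053
finger_force: 42.2
time_s: 16.65
tcp_pos: [0.4563, -0.365, 0.1475]
tcp_rot: [0.001, 1.0, -0.001, 0.0]
wrist_force: [-0.7, 0.2, -0.9]
width: 0.053
finger_force: 42.4
shaker w8 centre [ 0.4573 -0.274 ] r 0.0293 n 263 sectors 23
shaker w9 centre [ 0.4572 -0.2743] r 0.0292 n 269 sectors 23
shaker w9 centre [ 0.4572 -0.2743] r 0.0292 n 269 sectors 23
[ 0.45629506 -0.36495355  0.14746208] [ 1.04698203e-03  9.99999285e-01 -5.58777334e-04  1.47028455e-04]
cap top centre [ 0.4559 -0.3651] r 0.0224 n 263 sectors 15
skirt top centre [ 0.4572 -0.3649] r 0.0378 n 274 sectors 18
```

The shaker measures (0.4572,−0.2743) in three views and the held lid is centred on the TCP. Moving over, then lowering in small steps.

```bash

python3 -m jog '[{"rot":[0,0,0],"delta_pos":[-0.005,0.1,0],"fingers":45},{"rot":[0,0,0],"delta_pos":[-0.005,0.25,0],"fingers":45},{"rot":[0,0,0],"delta_pos":[-0.005,0.4,0],"fingers":45},{"rot":[0,0,0],"delta_pos":[-0.005,0.52,0],"fingers":45},{"rot":[0,0,0],"delta_pos":[-0.005,0.605,0],"fingers":45},{"rot":[0,0,0],"delta_pos":[-0.005,0.605,0],"fingers":45},{"rot":[0,0,0],"delta_pos":[-0.005,0.605,0],"fingers":45},{"rot":[0,0,0],"delta_pos":[-0.005,0.605,0],"fingers":45},{"rot":[0,0,0],"delta_pos":[-0.005,0.605,0],"fingers":45},{"rot":[0,0,0],"delta_pos":[-0.005,0.605,0],"fingers":45}]'
python3 - <<'E'
from h import *
s=status.read_state(); print(s["tcp_pos"],s["tcp_rot"],delta([.4571,-.2743,.112]))
E
```

```text
time_s: 17.7
tcp_pos: [0.4572, -0.2738, 0.1474]
tcp_rot: [0.001, 1.0, -0.0, 0.0]
wrist_force: [0.2, 1.2, -1.8]
width: 0.0524
finger_force: 42.4
[ 0.4571948  -0.27384866  0.14735109] [ 9.41208113e-04  9.99999518e-01 -2.66106959e-04  8.26589027e-05] [ 0.001 -0.003  0.236]
```

```bash

python3 -m jog '[{"rot":[0,0,0],"delta_pos":[0,-0.003,0.08],"fingers":45},{"rot":[0,0,0],"delta_pos":[0,-0.003,0.16],"fingers":45},{"rot":[0,0,0],"delta_pos":[0,-0.003,0.21],"fingers":45},{"rot":[0,0,0],"delta_pos":[0,-0.003,0.236],"fingers":45},{"rot":[0,0,0],"delta_pos":[0,-0.003,0.236],"fingers":45},{"rot":[0,0,0],"delta_pos":[0,-0.003,0.236],"fingers":45}]'
python3 -m jog '[{"rot":[0,0,0],"delta_pos":[0,0,0.008],"fingers":45},{"rot":[0,0,0],"delta_pos":[0,0,0.016],"fingers":45},{"rot":[0,0,0],"delta_pos":[0,0,0.024],"fingers":45},{"rot":[0,0,0],"delta_pos":[0,0,0.032],"fingers":45},{"rot":[0,0,0],"delta_pos":[0,0,0.032],"fingers":45}]'
python3 - <<'E'
from h import *
a=shot("side","s10")
E
```

```text
time_s: 18.3
tcp_pos: [0.4574, -0.2735, 0.1118]
tcp_rot: [0.0, 1.0, -0.0, -0.0]
wrist_force: [1.5, -0.5, -1.9]
width: 0.0528
finger_force: 42.4
time_s: 18.8
tcp_pos: [0.4572, -0.2733, 0.107]
tcp_rot: [0.0, 1.0, 0.0, -0.0]
wrist_force: [-0.5, -0.6, -2.3]
width: 0.053
finger_force: 42.4
```

The lid edge is below the rim with no contact force, so it is over the neck. Continuing.

```bash

python3 -m jog '[{"rot":[0,0,0],"delta_pos":[0,-0.005,0.012],"fingers":45},{"rot":[0,0,0],"delta_pos":[0,-0.005,0.024],"fingers":45},{"rot":[0,0,0],"delta_pos":[0,-0.005,0.036],"fingers":45},{"rot":[0,0,0],"delta_pos":[0,-0.005,0.048],"fingers":45},{"rot":[0,0,0],"delta_pos":[0,-0.005,0.06],"fingers":45},{"rot":[0,0,0],"delta_pos":[0,-0.005,0.072],"fingers":45},{"rot":[0,0,0],"delta_pos":[0,-0.005,0.072],"fingers":45}]'
python3 -m jog '[{"rot":[0,0,0],"delta_pos":[0,0,0.004],"fingers":45},{"rot":[0,0,0],"delta_pos":[0,0,0.008],"fingers":45},{"rot":[0,0,0],"delta_pos":[0,0,0.008],"fingers":45}]'
```

```text
time_s: 19.55
tcp_pos: [0.4567, -0.2744, 0.0961]
tcp_rot: [0.001, 1.0, -0.0, -0.0]
wrist_force: [-1.0, -0.8, -1.1]
width: 0.0527
finger_force: 42.4
time_s: 19.85
tcp_pos: [0.4569, -0.2745, 0.0952]
tcp_rot: [0.0, 1.0, -0.0, -0.0]
wrist_force: [-2.3, -2.2, 0.4]
width: 0.0527
finger_force: 42.5
```

```bash

python3 -m jog '[{"rot":[0,0,0],"delta_pos":[0,0,0.003],"fingers":45},{"rot":[0,0,0],"delta_pos":[0,0,0.006],"fingers":45},{"rot":[0,0,0],"delta_pos":[0,0,0.006],"fingers":45},{"rot":[0,0,0],"delta_pos":[0,0,0.006],"fingers":45}]'
python3 -m jog '[{"rot":[0,0,0],"delta_pos":[0,0,0.003],"fingers":45},{"rot":[0,0,0],"delta_pos":[0,0,0.005],"fingers":45},{"rot":[0,0,0],"delta_pos":[0,0,0.005],"fingers":45}]'
```

```text
time_s: 20.25
tcp_pos: [0.4571, -0.2745, 0.0944]
tcp_rot: [0.0, 1.0, -0.0, -0.0]
wrist_force: [-3.5, -1.3, 3.8]
width: 0.0526
finger_force: 42.9
time_s: 20.55
tcp_pos: [0.4571, -0.2745, 0.0943]
tcp_rot: [0.001, 1.0, -0.0, 0.0]
wrist_force: [-5.4, -1.7, 8.9]
width: 0.0525
finger_force: 43.5
```

Contact came at TCP z 0.0943 against 0.0942 predicted, so the lid is seated. Releasing, then rising and checking with the cameras.

```bash

python3 -m jog '[{"rot":[0,0,0],"delta_pos":[0,0,0],"fingers":56},{"rot":[0,0,0],"delta_pos":[0,0,0],"fingers":60},{"rot":[0,0,0],"delta_pos":[0,0,0],"fingers":66},{"rot":[0,0,0],"delta_pos":[0,0,0],"fingers":72},{"rot":[0,0,0],"delta_pos":[0,0,0],"fingers":72},{"rot":[0,0,0],"delta_pos":[0,0,0],"fingers":72}]'
python3 -m jog '[{"rot":[0,0,0],"delta_pos":[0,0,-0.1],"fingers":72},{"rot":[0,0,0],"delta_pos":[0,0,-0.25],"fingers":72},{"rot":[0,0,0],"delta_pos":[0,0,-0.45],"fingers":72},{"rot":[0,0,0],"delta_pos":[0,0,-0.7],"fingers":72},{"rot":[0,0,0],"delta_pos":[0,0,-0.85],"fingers":72},{"rot":[0,0,0],"delta_pos":[0,0,-0.85],"fingers":72},{"rot":[0,0,0],"delta_pos":[0,0,-0.85],"fingers":72},{"rot":[0,0,0],"delta_pos":[0,0,-0.85],"fingers":72}]'
python3 - <<'E'
from h import *
im=shot("wrist","w11"); c=load("w11")[1]
for n,z,r in(("cap top",.151,.0235),("skirt top",.091,.0385),("shoulder",.070,.036)): circ(im,c,proj(c,(.457,-.2744,z)),z,r,tag=n)
# independent check: cap top in fixed views, seated height .151
for v in("scene","side"):
    i=shot(v,v+"11"); cv=cam(v); circ(i,cv,proj(cv,(.457,-.2744,.151)),.151,.0235,tag=v+" cap")
print(delta([.457,-.2744,.112]))
E
```

```text
time_s: 21.15
tcp_pos: [0.4574, -0.274, 0.0934]
tcp_rot: [0.0, 1.0, 0.0, 0.0]
wrist_force: [-0.3, 0.2, -0.4]
width: 0.072
finger_force: 0.0
time_s: 21.95
tcp_pos: [0.4565, -0.2735, 0.2199]
tcp_rot: [0.0, 1.0, 0.001, -0.001]
wrist_force: [-0.0, 0.3, -1.0]
width: 0.072
finger_force: 0.0
cap top centre [ 0.4565 -0.2756] r 0.0226 n 191 sectors 23
skirt top centre [ 0.4573 -0.2747] r 0.0384 n 167 sectors 18
shoulder centre [ 0.4739 -0.2749] r 0.0338 n 100 sectors 17
scene cap none
side cap none
[-0.005 -0.005  0.718]
```

Cap at (0.4565,−0.2756) and skirt at (0.4573,−0.2747), over the shaker centre as wanted. Descending to grip the cap alone.

```bash

python3 -m jog '[{"rot":[0,0,0],"delta_pos":[-0.002,-0.008,0.2],"fingers":66},{"rot":[0,0,0],"delta_pos":[-0.002,-0.008,0.4],"fingers":66},{"rot":[0,0,0],"delta_pos":[-0.002,-0.008,0.55],"fingers":66},{"rot":[0,0,0],"delta_pos":[-0.002,-0.008,0.62],"fingers":66},{"rot":[0,0,0],"delta_pos":[-0.002,-0.008,0.65],"fingers":66},{"rot":[0,0,0],"delta_pos":[-0.002,-0.008,0.65],"fingers":66},{"rot":[0,0,0],"delta_pos":[-0.002,-0.008,0.65],"fingers":66}]'
python3 -m jog '[{"rot":[0,0,0],"delta_pos":[0,0,0],"fingers":60},{"rot":[0,0,0],"delta_pos":[0,0,0],"fingers":55},{"rot":[0,0,0],"delta_pos":[0,0,0],"fingers":50},{"rot":[0,0,0],"delta_pos":[0,0,0],"fingers":47},{"rot":[0,0,0],"delta_pos":[0,0,0],"fingers":44},{"rot":[0,0,0],"delta_pos":[0,0,0],"fingers":40},{"rot":[0,0,0],"delta_pos":[0,0,0],"fingers":38},{"rot":[0,0,0],"delta_pos":[0,0,0],"fingers":38}]' 25
```

```text
time_s: 22.8
tcp_pos: [0.4582, -0.2758, 0.1242]
tcp_rot: [0.0, 1.0, -0.0, 0.001]
wrist_force: [0.5, 0.6, -0.0]
width: 0.066
finger_force: 0.0
time_s: 23.6
tcp_pos: [0.4579, -0.2755, 0.1241]
tcp_rot: [0.0, 1.0, -0.0, 0.0]
wrist_force: [-1.4, 1.1, 5.3]
width: 0.0468
finger_force: 24.8
```

```bash

python3 -m jog '[{"rot":[0,0,0],"delta_pos":[0,0,-0.02],"fingers":38},{"rot":[0,0,0],"delta_pos":[0,0,-0.05],"fingers":38},{"rot":[0,0,0],"delta_pos":[0,0,-0.09],"fingers":38},{"rot":[0,0,0],"delta_pos":[0,0,-0.14],"fingers":38},{"rot":[0,0,0],"delta_pos":[0,0,-0.24],"fingers":38},{"rot":[0,0,0],"delta_pos":[0,0,-0.36],"fingers":38},{"rot":[0,0,0],"delta_pos":[0,0,-0.48],"fingers":38},{"rot":[0,0,0],"delta_pos":[0,0,-0.58],"fingers":38},{"rot":[0,0,0],"delta_pos":[0,0,-0.64],"fingers":38},{"rot":[0,0,0],"delta_pos":[0,0,-0.66],"fingers":38}]'
python3 -m jog '[{"rot":[0,0,0],"delta_pos":[0,0,0],"fingers":38},{"rot":[0,0,0],"delta_pos":[0,0,0],"fingers":38},{"rot":[0,0,0],"delta_pos":[0,0,0],"fingers":38},{"rot":[0,0,0],"delta_pos":[0,0,0],"fingers":38},{"rot":[0,0,0],"delta_pos":[0,0,0],"fingers":38}]'
python3 - <<'E'
from h import *
im=shot("wrist","w12"); c=load("w12")[1]; s=status.read_state(); P=np.array(s["tcp_pos"]); z=P[2]-.1241
circ(im,c,proj(c,(P[0],P[1],z+.151)),z+.151,.0235,tag="cap held")
for n,h,r in(("skirt top",.091,.0385),("collar top",.119,.027),("dome",.132,.0185)): circ(im,c,proj(c,(.457,-.2747,h)),h,r,tag=n)
for v in("scene","side"):
    i=shot(v,v+"12"); cv=cam(v)
    for n,h in(("dome top",.132),("cap side mid",z+.135),("gap",.17)):
        x,y=proj(cv,(.457,-.275,h)).astype(int); print(v,n,(x,y),i[y-1:y+2,x-2:x+3].mean((0,1)).round())
print(s["joint_velocities"])
E
```

```text
time_s: 24.6
tcp_pos: [0.4581, -0.2756, 0.2237]
tcp_rot: [0.0, 1.0, -0.0, 0.001]
wrist_force: [1.0, 0.2, -0.2]
width: 0.0467
finger_force: 25.8
time_s: 25.1
tcp_pos: [0.4574, -0.2753, 0.222]
tcp_rot: [0.0, 1.0, 0.0, -0.0]
wrist_force: [0.8, -0.5, -0.3]
width: 0.0468
finger_force: 25.8
cap held centre [ 0.4555 -0.2751] r 0.0228 n 332 sectors 23
skirt top centre [ 0.4573 -0.2745] r 0.0383 n 155 sectors 19
collar top centre [ 0.455  -0.2749] r 0.028 n 136 sectors 17
dome centre [ 0.4451 -0.2789] r 0.0195 n 109 sectors 19
scene dome top (np.int64(241), np.int64(216)) [152. 164. 170.]
scene cap side mid (np.int64(241), np.int64(187)) [127. 139. 147.]
scene gap (np.int64(241), np.int64(205)) [115. 124. 135.]
side dome top (np.int64(286), np.int64(169)) [142. 148. 175.]
side cap side mid (np.int64(287), np.int64(136)) [75. 82. 89.]
side gap (np.int64(286), np.int64(157)) [232. 240. 245.]
[-0.00133488 -0.00219763  0.00114797 -0.00196774  0.00048711  0.00119726
 -0.00085827]
```

The cap is held at 46.8 mm and raised 98 mm. The skirt has not moved from (0.4573,−0.2745) and the arm is still. Handing in.

```bash
python3 -c "
from station import order; print(order.job_done())"
```

```text
the job is handed in; nothing more can be done
None
```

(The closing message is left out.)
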